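# Free a shrunk-on bracket from the jig's screw-drawn locating pin

## Task

The welded bracket standing in the jig has shrunk onto the jig's locating pin. Turn the jig's hand crank anticlockwise (seen from above) to draw the pin: it goes stiffly until the bracket lets go and the crank suddenly runs light; leave off there, because less than half a turn later the screw comes up solid, and forcing it would drag the jig, which only stands on the bench by its weight and must stay put. Then lift the bracket straight up out of the jig and set it down upright in the empty tray, leaving the other things where they are.

Things in the scene. Friction and masses are not known exactly. Their poses are not given: they have to be found in the camera images.
- jig: Welding jig, 5 kg, loose on the bench: steel base plate 120 (x) x 250 (y) x 12 mm. Origin: plate centre, underside. At +y a grey gear housing to z 86 with the crank on top; from it a horizontal barrel (axis z 62) runs to y -40 and carries the pin, hidden inside the bracket's boss. At -y four low blocks (to z 26) hold the bracket's foot on all sides; it lifts out upward.
- bracket: Welded steel bracket, 0.3-0.5 kg, standing in the jig's -y end. Origin: centre of the underside of its flat foot, 70 (x) x 58 (y) x 8 mm; z up. An upright web 8 mm thick, at y 21 to 29 mm, rises to a lug 36 mm wide (x) with a round top, z 79 to 125 mm: the place to grip it, across its 8 mm (y). The boss on the pin is at z 50 mm. It cannot be lifted while the pin is in it.
- tray: Empty grey open tray, fixed, 150 (x) x 170 (y) mm outside, 20 mm high, walls and floor 3 mm. Origin: centre of its underside.
- crank_handle (a point): Middle of the crank's upright black grip, a 21 mm round knob 43 mm tall that spins freely on its peg, so it can be held fast while cranking; clear from 20 mm below this point to 21 mm above (its top). It moves on a level circle of 45 mm radius round crank_axis.
- crank_axis (a point): Point on the crank's upright axis, level with crank_handle. Half a turn to two and a half turns stay stiff (about 7 to 10 N along the handle's path, whichever way it is pushed; how many turns cannot be seen), then the force falls within an eighth of a turn to under 1.5 N: the pin is out. About a third of a turn after that it stops solid; pushed on with some 30 N the jig slides.
- tin: Bystander: small round open tin of nuts, 70 mm across, 58 mm high. Origin: centre of its underside.
- pliers: Bystander: pliers lying on the bench, 40 x 167 x 14 mm. Origin: centre of the underside.

How it is judged:
By the outcome, as a careful person would: the job done as asked, in the order asked, and still so for the second after the job is handed in, with the robot touching nothing.
It also fails if it takes over 72 s, if anything falls off the work surface, if the arm or the gripper's body presses on something with over 40 N, if the wrist force passes 120 N, or if a joint passes its speed limit or range.

## Robot

A 7-joint arm with a two-finger parallel gripper is mounted at the origin on the work surface; the furniture and walls round the work are solid. World frame = base frame: x ahead of the robot, y to its left, z up, the work surface at z = 0. Lengths are in mm, angles in rad, forces in N, time in s.
With the tool pointing down it reaches from about 400 to 750 mm from the base axis. Payload 19.5 kg.
Tool frame: the origin (TCP) lies at the very end of the fingers, on their centre line; the grasp point (between the pads) lies 19 mm behind it (r.pinch_z is the z of the grasp point in the tool frame, in mm); z points along the fingers, y is the line along which they close (so a half turn about z gives the same grasp; the last joint's range is limited). The gripper opens to 85 mm and grips with 20 to 120 N. Pads are 22 mm wide; open, the fingers measure 114 mm over their backs; the gripper's body (76 mm by 85 mm) begins 54 mm behind the grasp point. The pads swing forward as they close: fully open they stand 13 mm farther back than shut.
Start: joints at [-1.277, 0.707, -0.028, 1.485, 0.022, 0.951, -0.075], TCP at [189.463, 542.861, 231.268] pointing down, gripper open.
Joint ranges: [-2.71, 2.71], [-0.32, 2.16], [-1.57, 1.52], [0, 2.45], [-1.46, 4.6], [0, 2.02], [-2.83, 2.83]. Speed limits (rad/s): [1.89, 1.89, 2.57, 2.57, 3.01, 3.01, 3.01].

## Interface

Orientations are given as [roll, pitch, yaw] about the fixed x, y, z axes, in that order (R = Rz(yaw) Ry(pitch) Rx(roll)).
In Python, from cell import r gives the robot as it stands.
- The arm moves only by the shell command python3 -m inch 'ROWS'. ROWS is JSON, a list of rows, each an object with "rotation": the turn, a rotation vector about the tool's x, y, z as a fraction of full scale, a list of three; "offset": the shift along the tool's x, y, z as a fraction of full scale, a list of three; "hand": the closure, from 0 (fully open) to 1 (shut). In form: [{"rotation": [ax, ay, az], "offset": [dx, dy, dz], "hand": hand}, ...]. A call has 1 to 12 rows; each row is the pose to reach, as a shift and turn from the pose commanded when the call began, along the tool's axes at that moment; what a row does not reach only later rows make up. Full scale, the value 1, is 0.15 m for a shift and 2 rad for a turn. A row lasts 1/12 s, in which the tool goes at most 41.7 mm and 7.16 degrees, less where a joint would pass 70% of its speed; a pose out of reach is approached as far as the arm can. A call with a number of a shift or a turn outside -1 to 1 is refused whole. A call with a gripper value outside its range is refused whole. The fingers move at their own pace and stop on an object; the grip force is fixed at half the most. Time passes only in rows, so rows that repeat a pose let the fingers close. It gives the time, the measured TCP pose, the force, the opening and the grip force at its end, in the units of the state.
- r.get_state(): the state, without advancing time (a new reading comes with each control period).
- r.get_image(name): name is "scene" or "top" or "wrist"; returns (picture, depth): 400x640x3 uint8, blue, green, red; 400x640 float32, mm along the optical axis (not along the pixel's ray), 0 where there is no reading.
- r.camera_params(name): a dict with "fx", "fy", "cx", "cy" (pixels), "eye" and "orientation" of the camera in the world. Camera axes: x right, y down, z forward; pixel columns grow to the right and rows downward; lengths in mm; the calibration is good to about 2 mm. A picture is of the moment at which its call begins: read the wrist's pose just before it. camera_params takes no time and is no camera call; for the wrist camera it gives the pose at the moment of the call.
- r.hand_in(): hands the job in; it is judged then, once.
The state is a dict: "time": time; "joints": joint angles; "dq": joint speeds; "joint_efforts": joint torques, N m; "tcp_pos": TCP position; "eef_rot": TCP orientation; "wrist_force": force on the tool from outside, world axes, zero at the start; "wrist_torque": the same for the moment, N m; "opening": opening from 0.0 (shut) to 1.0 (fully open); "gripper_force": force on a finger pad.
Only numpy, scipy, OpenCV 4.12 (cv2) and the standard library are available. Lean on these libraries where they do the work, as an engineer would, in place of code of your own. Each camera call takes 0.05 s, during which the arm holds its last target. There are 200 camera calls.

## Working session

There is one attempt and no reset: what is moved stays moved. The work goes in short steps, Python scripts to look and compute and a shell command to move; the robot and the scene stay as the last step left them, time stands still between calls to the robot, and variables do not carry over. Pictures are saved under pics/ and viewed, at most 10 in all, crops included, and the job is handed in when it is done.

```bash
ls; mkdir -p pics
cat > h.py <<'E'
import numpy as np,cv2
from cell import r
from scipy.spatial.transform import Rotation as R
def cam(n):
    p=r.camera_params(n); return p
def Rm(o):
    o=np.array(o,float)
    return o if o.shape==(3,3) else R.from_euler('xyz',o).as_matrix()
def snap(n,f):
    p=cam(n); im,d=r.get_image(n); cv2.imwrite(f'pics/{f}.png',im); np.savez(f'pics/{f}.npz',d=d,M=Rm(p['orientation']),e=np.array(p['eye']),k=np.array([p['fx'],p['fy'],p['cx'],p['cy']]),im=im)
def cloud(f):
    z=np.load(f'pics/{f}.npz'); d=z['d']; fx,fy,cx,cy=z['k']; v,u=np.mgrid[:d.shape[0],:d.shape[1]]
    P=np.stack([(u-cx)/fx*d,(v-cy)/fy*d,d],-1)@z['M'].T+z['e']; P[d==0]=np.nan; return P,z['im']
E
python3 - <<'E'
from h import *
print(r.camera_params('top'),r.get_state(),r.pinch_z)
snap('top','t0');snap('scene','s0')
E
```

```text
pics
{'fx': 423.53350002578384, 'fy': 423.53350002578384, 'cx': 323.3944784859703, 'cy': 199.22606686701556, 'eye': array([ 347.61616375,  246.50048517, 1090.13340094]), 'orientation': array([-3.07436182,  0.00851269, -1.54733243])} {'time': 0.0, 'joints': array([-1.27667546,  0.70707967, -0.02765076,  1.48501912,  0.02199827,
        0.95093076, -0.07552004]), 'dq': array([-0.00116389, -0.00042405, -0.00147692, -0.00143814, -0.0001131 ,
       -0.00125717,  0.00015446]), 'joint_efforts': array([ 7.12683814e-04, -8.83199072e+01,  1.23492446e+00, -2.36166126e+01,
        1.69881812e-02,  6.61163038e-03, -8.18409762e-05]), 'tcp_pos': array([189.38072258, 542.61768205, 230.83582986]), 'eef_rot': array([-3.14045792e+00,  1.52498549e-05,  2.80577690e+00]), 'wrist_force': array([-0.10913348, -0.21863228,  0.39103686]), 'wrist_torque': array([-0.01990187, -0.00820916, -0.01972796]), 'gripper_force': 0.0, 'opening': 1.000837041880747} -18.700000000000003
```

View pics/t0.png

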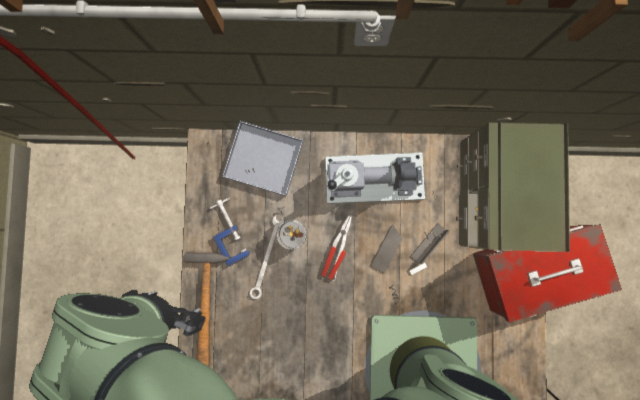

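View pics/s0.png

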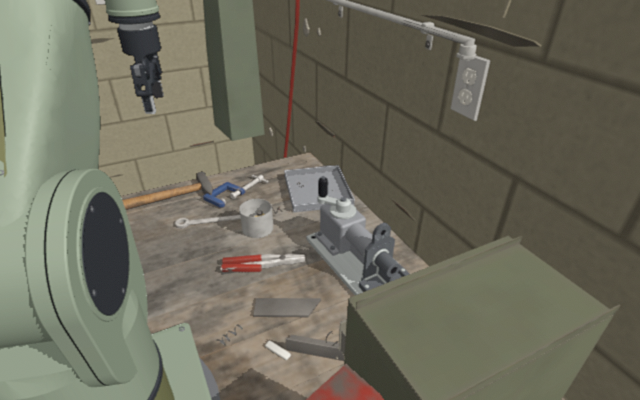

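The top view shows the jig at about (375,178), the crank at the left with its black knob near (332,184), the bracket at the right near (405,173), the tray at (262,158), the tin at (291,235) and the pliers at (338,248).

Run:
```python
from h import *
P,im=cloud('t0')
c=cv2.resize(im[140:215,310:440],None,fx=6,fy=6,interpolation=cv2.INTER_CUBIC);cv2.imwrite('pics/t0c.png',c)
Q=P[140:215,310:440].reshape(-1,3)
for lo,hi in((5,18),(110,135),(135,170)):
    m=(Q[:,2]>lo)&(Q[:,2]<hi)&(Q[:,1]>0); q=Q[m]; print(lo,hi,m.sum(),q.min(0).round(),q.max(0).round(),q.mean(0).round())
    if lo==5: print(cv2.minAreaRect(q[:,:2].astype(np.float32)))
np.set_printoptions(linewidth=250)
print(P[178:192:1,326:352:2,2].round())
T=P[115:205,215:310].reshape(-1,3);m=(T[:,2]>12)&(T[:,2]<30);print(cv2.minAreaRect(T[m][:,:2].astype(np.float32)))
for u,v in((332,184),(347,175),(405,165),(405,185),(398,173)):print(u,v,P[v,u].round(1))
```

```text
5 18 1970 [391.   0.   5.] [554. 280.  18.] [475. 118.  12.]
((472.707275390625, 140.71717834472656), (157.0131378173828, 278.3068542480469), 3.4860076904296875)
110 135 205 [435.  74. 110.] [499. 249. 135.] [471. 172. 118.]
135 170 92 [435.  75. 135.] [489. 247. 161.] [454. 194. 148.]
[[ 10.  72.  85.  85.  82. 106. 107. 111. 108. 111. 116. 114. 110.]
 [ 11.  72.  81.  86.  87. 108. 108. 110. 109. 110. 113. 111. 108.]
 [  9.  71.  84. 151. 109. 106. 105. 109. 110. 108. 110. 110.  92.]
 [ 12.  74. 152. 152. 150. 105. 108. 109. 110. 107.  93.  92.  88.]
 [  7.  72. 150. 158. 152. 112. 110. 110. 109.  90.  94.  92.  93.]
 [ 13. 151. 153. 158. 156. 152. 105. 110.  89.  92.  92.  89.  92.]
 [ 10. 156. 156. 158. 153. 151. 111. 107.  91.  92.  95.  92.  95.]
 [ 10. 151. 158. 160. 151. 153. 107.  86.  93.  93.  91.  91.  90.]
 [ 11. 147. 154. 153. 153. 146.  85.  85.  84.  86.  88.  90.  79.]
 [  1. 132. 151. 154. 154. 123.  84.  79.  86.  85.  86.  85.  84.]
 [  1. 112. 143. 151. 147. 112.  82.  85.  77.  84.  78.  80.  80.]
 [  0. 107. 128. 141. 123.  76.  73.  72.  71.  69.  63.  61.  61.]
 [  1.  12. 114. 111. 109.  48.  45.  46.  41.  40.  36.  29.  29.]
 [  1.  11.  12.  25.  21.  25.  23.  20.  20.  23.  25.  22.  26.]]
((488.0693664550781, 424.92218017578125), (171.2894287109375, 221.3690185546875), 74.81954956054688)
332 184 [444.3 237.7 158.5]
347 175 [469.8 203.3 121.1]
405 165 [511.5  51.7  18.9]
405 185 [460.5  51.   17.7]
398 173 [480.4  82.   95.8]
```

View pics/t0c.png

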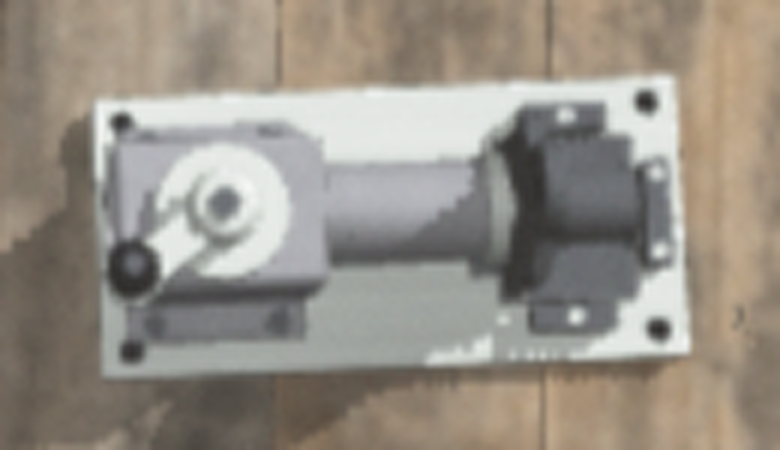

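The crop shows the plate corners at (95,100), (675,77), (690,355) and (103,377), the knob at (133,265) and the crank hub at (222,203).

```bash
cat >> h.py <<'E'
def ray(f,u,v,zz):
    z=np.load(f'pics/{f}.npz'); fx,fy,cx,cy=z['k']; d=z['M']@[(u-cx)/fx,(v-cy)/fy,1]; e=z['e']; return e+d*(zz-e[2])/d[2]
def rel(p,s=None):
    "full-scale offset from current pose to world TCP p"
    s=s or r.get_state(); return Rm(s['eef_rot']).T@(np.array(p)-s['tcp_pos'])/150
E
python3 - <<'E'
from h import *
c=np.array([ray('t0',310+x/6,140+y/6,12) for x,y in((95,100),(675,77),(690,355),(103,377))])
print(c.round(1)); ctr=c.mean(0)
yv=c[0]+c[3]-c[1]-c[2]; print('ctr',ctr,'L',np.linalg.norm(yv)/2,'yaw',np.arctan2(-yv[0],yv[1]))
h=ray('t0',310+133/6,140+263/6,152);a=ray('t0',310+222/6,140+203/6,121)
print('handle',h,'axis',a,np.linalg.norm((h-a)[:2]))
P,_=cloud('t0');T=P[120:200,218:306].reshape(-1,3);m=(T[:,2]>15)&(T[:,2]<24);print(m.sum(),cv2.minAreaRect(T[m][:,:2].astype(np.float32)))
print(rel([h[0],h[1],185]))
E
```

```text
[[529.7 253.7  12. ]
 [545.    6.   12. ]
 [426.1  -1.3  12. ]
 [411.  247.5  12. ]]
ctr [477.93248268 126.49257692  12.        ] L 248.71486958454426 yaw 0.06125396180671123
handle [445.34663445 237.25683548 152.        ] axis [472.46656009 203.33383159 121.        ] 43.431101290990924
329 ((521.9572143554688, 415.75933837890625), (170.88113403320312, 150.1715850830078), 74.3871078491211)
[-2.28188732 -1.35987027  0.30732149]
```

```bash
python3 -m inch '[{"rotation":[0,0,0],"offset":[-0.4,-0.23,0],"hand":0},{"rotation":[0,0,0],"offset":[-0.8,-0.45,0],"hand":0},{"rotation":[0,0,0],"offset":[-0.8,-0.45,0],"hand":0},{"rotation":[0,0,0],"offset":[-0.8,-0.45,0],"hand":0},{"rotation":[0,0,0],"offset":[-0.8,-0.45,0],"hand":0}]'
python3 -m inch '[{"rotation":[0,0,0],"offset":[-0.4,-0.23,0],"hand":0},{"rotation":[0,0,0],"offset":[-0.8,-0.45,0],"hand":0},{"rotation":[0,0,0],"offset":[-0.8,-0.45,0],"hand":0},{"rotation":[0,0,0],"offset":[-0.8,-0.45,0],"hand":0},{"rotation":[0,0,0],"offset":[-0.8,-0.45,0],"hand":0}]'
python3 - <<'E'
from h import *
s=r.get_state();print(s['tcp_pos'],s['eef_rot'],s['time'],rel([445.3,237.3,225]))
snap('wrist','w0')
E
```

```text
time: 0.52
tcp_pos: [283.4, 436.8, 231.4]
eef_rot: [-3.141, 0.001, 2.801]
wrist_force: [-0.6, 1.2, -0.2]
opening: 0.999
gripper_force: 0.0
time: 0.93
tcp_pos: [373.8, 333.8, 231.2]
eef_rot: [-3.141, 0.001, 2.801]
wrist_force: [-0.6, -0.3, 0.7]
opening: 1.002
gripper_force: 0.0
[373.77358569 333.75165379 231.19028257] [-3.14061944e+00  8.68384131e-04  2.80112977e+00] 0.9333 [-0.66415245 -0.44683241  0.04228019]
```

View pics/w0.png

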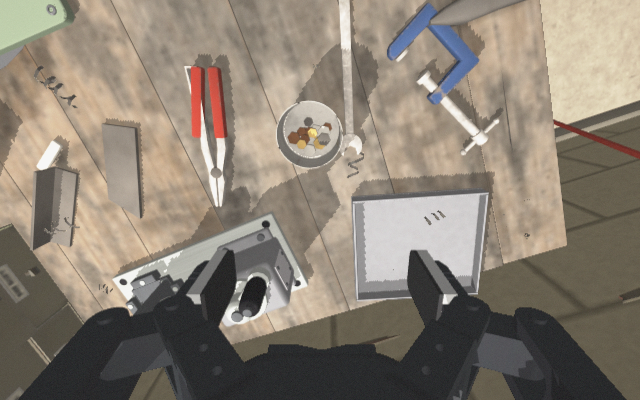

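The wrist view shows the knob at (253,295), the tin at (310,135) and the tray at (420,245). I'll move above the knob and refine the estimate from there.

```bash
python3 -m inch '[{"rotation":[0,0,0],"offset":[-0.33,-0.22,0],"hand":0.3},{"rotation":[0,0,0],"offset":[-0.66,-0.45,0],"hand":0.3},{"rotation":[0,0,0],"offset":[-0.66,-0.45,0],"hand":0.3},{"rotation":[0,0,0],"offset":[-0.66,-0.45,0],"hand":0.3},{"rotation":[0,0,0],"offset":[-0.66,-0.45,0],"hand":0.3}]'
python3 - <<'E'
from h import *
s=r.get_state();print(s['tcp_pos'],s['eef_rot'],s['time'],rel([445.3,237.3,118]))
snap('wrist','w1')
P,im=cloud('w1')
m=(P[...,2]>144)&(P[...,2]<165)&(abs(P[...,0]-445)<40)&(abs(P[...,1]-237)<40)
print(m.sum(),np.nanmin(P[m],0),np.nanmax(P[m],0),np.nanmedian(P[m],0))
E
```

```text
time: 1.4
tcp_pos: [443.1, 239.8, 231.1]
eef_rot: [-3.141, -0.0, 2.804]
wrist_force: [-1.0, 1.6, -0.7]
opening: 0.702
gripper_force: 0.0
[443.06879835 239.77085948 231.09835087] [-3.14149287e+00 -3.83915558e-04  2.80423480e+00] 1.4 [-0.01977798 -0.01054521  0.75398252]
486 [436.31849587 229.27248816 144.02538348] [455.06143717 248.17202254 158.26534002] [443.83797063 239.41520004 151.93719989]
```

View pics/w1.png

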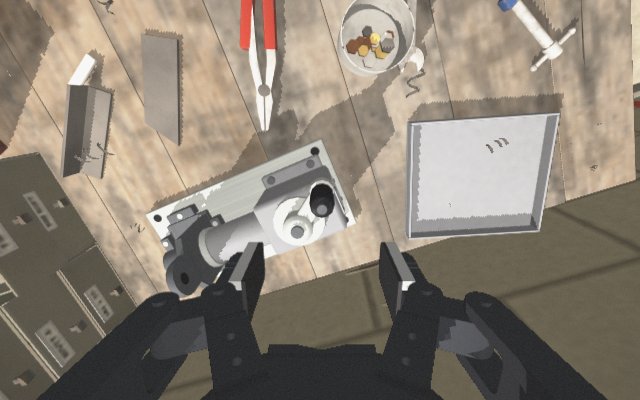

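The wrist view shows the knob top at (321,197), between the fingers, and the hub at (297,232). The knob centre comes out near (445.5, 238.5), so I'll descend and grip it.

```bash
python3 -m inch '[{"rotation":[0,0,0],"offset":[-0.02,-0.005,0.2],"hand":0.3},{"rotation":[0,0,0],"offset":[-0.02,-0.005,0.4],"hand":0.3},{"rotation":[0,0,0],"offset":[-0.02,-0.005,0.6],"hand":0.3},{"rotation":[0,0,0],"offset":[-0.02,-0.005,0.76],"hand":0.3},{"rotation":[0,0,0],"offset":[-0.02,-0.005,0.76],"hand":0.3},{"rotation":[0,0,0],"offset":[-0.02,-0.005,0.76],"hand":0.3}]'
python3 -m inch '[{"rotation":[0,0,0],"offset":[0,0,0],"hand":1},{"rotation":[0,0,0],"offset":[0,0,0],"hand":1},{"rotation":[0,0,0],"offset":[0,0,0],"hand":1},{"rotation":[0,0,0],"offset":[0,0,0],"hand":1},{"rotation":[0,0,0],"offset":[0,0,0],"hand":1},{"rotation":[0,0,0],"offset":[0,0,0],"hand":1},{"rotation":[0,0,0],"offset":[0,0,0],"hand":1},{"rotation":[0,0,0],"offset":[0,0,0],"hand":1}]'
```

```text
time: 1.95
tcp_pos: [444.3, 239.6, 117.2]
eef_rot: [-3.141, -0.001, 2.808]
wrist_force: [-0.3, 0.0, 0.8]
opening: 0.7
gripper_force: 0.0
time: 2.62
tcp_pos: [445.8, 238.8, 118.5]
eef_rot: [3.14, 0.001, 2.806]
wrist_force: [-2.7, 1.3, 12.9]
opening: 0.227
gripper_force: 58.2
```

```bash
cat >> h.py <<'E'
def rows(A,C,a0,step,n,yaw=2.806,lead=0,zup=0,rad=45):
    "circle points about A (xy) from angle a0 deg, as offsets from commanded C (xy)"
    for i in range(1,n+1):
        a=np.radians(a0+step*i); p=np.array(A)+rad*np.array([np.cos(a),np.sin(a)])-C
        x=np.array([np.cos(yaw),np.sin(yaw)]);y=np.array([np.sin(yaw),-np.cos(yaw)])
        print(i,round(p@x/150,3),round(p@y/150,3))
E
python3 - <<'E'
from h import *
a=ray('w1',297,231,121);k=ray('w1',321,197,153);print(a,k,(k-a)[:2],np.linalg.norm((k-a)[:2]))
P,im=cloud('w1');print(P[231,297],P[197,321])
v=np.array([445.8,238.8])-(472.9,203.5);print(np.degrees(np.arctan2(v[1],v[0])),np.hypot(*v))
rows((473,203),(444.3,239.6),127,7.5,8)
E
```

```text
[471.56833364 205.67961253 121.        ] [437.83811126 241.02050177 153.        ] [-33.73022237  35.34088923] 48.85392873828005
[473.22431848 204.71083119 116.90406619] [438.23612577 240.87902832 151.71447363]
127.51364336001936 44.50280890011325
1 0.008 -0.035
2 0.023 -0.071
3 0.033 -0.109
4 0.038 -0.148
5 0.038 -0.187
6 0.033 -0.226
7 0.023 -0.264
8 0.008 -0.3
```

```bash
python3 -m inch '[{"rotation":[0,0,0],"offset":[0.008,-0.035,-0.008],"hand":1},{"rotation":[0,0,0],"offset":[0.023,-0.071,-0.008],"hand":1},{"rotation":[0,0,0],"offset":[0.033,-0.109,-0.008],"hand":1},{"rotation":[0,0,0],"offset":[0.038,-0.148,-0.008],"hand":1}]'
python3 -m inch '[{"rotation":[0,0,0],"offset":[0,-0.039,0],"hand":1},{"rotation":[0,0,0],"offset":[-0.005,-0.078,0],"hand":1},{"rotation":[0,0,0],"offset":[-0.015,-0.116,0],"hand":1},{"rotation":[0,0,0],"offset":[-0.03,-0.152,0],"hand":1}]'
python3 - <<'E'
from h import *
s=r.get_state();print(s['tcp_pos'],s['wrist_force'])
v=s['tcp_pos'][:2]-(473,203.3);print(np.degrees(np.arctan2(v[1],v[0])),np.hypot(*v))
rows((473,203),(473+45*np.cos(np.radians(187)),203+45*np.sin(np.radians(187))),187,10,9)
E
```

```text
time: 2.95
tcp_pos: [432.6, 220.6, 118.9]
eef_rot: [3.139, 0.0, 2.807]
wrist_force: [0.9, 8.8, -10.6]
opening: 0.219
gripper_force: 60.9
time: 3.28
tcp_pos: [429.7, 197.3, 118.9]
eef_rot: [3.139, 0.001, 2.807]
wrist_force: [3.8, 8.4, -11.9]
opening: 0.225
gripper_force: 60.8
[429.73475388 197.31646895 118.89006678] [  3.83996188   8.36241994 -11.88078107]
-172.1260104586392 43.67704392115278
1 -0.027 -0.045
2 -0.062 -0.084
3 -0.102 -0.117
4 -0.148 -0.142
5 -0.198 -0.159
6 -0.249 -0.167
7 -0.302 -0.166
8 -0.353 -0.155
9 -0.402 -0.137
```

```bash
python3 -m inch '[{"rotation":[0,0,0],"offset":[-0.027,-0.045,0.004],"hand":1},{"rotation":[0,0,0],"offset":[-0.062,-0.084,0.004],"hand":1},{"rotation":[0,0,0],"offset":[-0.102,-0.117,0.004],"hand":1},{"rotation":[0,0,0],"offset":[-0.148,-0.142,0.004],"hand":1},{"rotation":[0,0,0],"offset":[-0.198,-0.159,0.004],"hand":1},{"rotation":[0,0,0],"offset":[-0.249,-0.167,0.004],"hand":1},{"rotation":[0,0,0],"offset":[-0.302,-0.166,0.004],"hand":1},{"rotation":[0,0,0],"offset":[-0.353,-0.155,0.004],"hand":1},{"rotation":[0,0,0],"offset":[-0.402,-0.137,0.004],"hand":1}]'
python3 - <<'E'
from h import *
s=r.get_state();print(s['tcp_pos'],s['wrist_force'])
v=s['tcp_pos'][:2]-(473,203);print(np.degrees(np.arctan2(v[1],v[0])),np.hypot(*v))
for a in (277,7,97,187): print(a);rows((473,203),(473+45*np.cos(np.radians(a)),203+45*np.sin(np.radians(a))),a,11.25,8)
E
```

```text
time: 4.03
tcp_pos: [479.2, 158.9, 118.6]
eef_rot: [3.139, -0.001, 2.808]
wrist_force: [-11.0, 16.2, 2.6]
opening: 0.225
gripper_force: 62.5
[479.19455281 158.91046055 118.59067616] [-11.0355294   16.22329436   2.62491345]
-82.00232937450974 44.52257824528494
277
1 -0.05 0.031
2 -0.093 0.071
3 -0.127 0.119
4 -0.151 0.173
5 -0.165 0.23
6 -0.167 0.289
7 -0.157 0.347
8 -0.137 0.402
7
1 0.031 0.05
2 0.071 0.093
3 0.119 0.127
4 0.173 0.151
5 0.23 0.165
6 0.289 0.167
7 0.347 0.157
8 0.402 0.137
97
1 0.05 -0.031
2 0.093 -0.071
3 0.127 -0.119
4 0.151 -0.173
5 0.165 -0.23
6 0.167 -0.289
7 0.157 -0.347
8 0.137 -0.402
187
1 -0.031 -0.05
2 -0.071 -0.093
3 -0.119 -0.127
4 -0.173 -0.151
5 -0.23 -0.165
6 -0.289 -0.167
7 -0.347 -0.157
8 -0.402 -0.137
```

```bash
python3 -m inch '[{"rotation":[0,0,0],"offset":[-0.053,0.039,0],"hand":1},{"rotation":[0,0,0],"offset":[-0.096,0.079,0],"hand":1},{"rotation":[0,0,0],"offset":[-0.13,0.127,0],"hand":1},{"rotation":[0,0,0],"offset":[-0.154,0.181,0],"hand":1},{"rotation":[0,0,0],"offset":[-0.168,0.238,0],"hand":1},{"rotation":[0,0,0],"offset":[-0.17,0.297,0],"hand":1},{"rotation":[0,0,0],"offset":[-0.16,0.355,0],"hand":1},{"rotation":[0,0,0],"offset":[-0.14,0.41,0],"hand":1}]'
```

```text
time: 4.7
tcp_pos: [519.4, 207.1, 118.6]
eef_rot: [-3.139, -0.0, 2.805]
wrist_force: [-6.5, -9.6, 8.1]
opening: 0.221
gripper_force: 63.0
```

```bash
python3 -m inch '[{"rotation":[0,0,0],"offset":[0.033,0.05,0],"hand":1},{"rotation":[0,0,0],"offset":[0.072,0.092,0],"hand":1},{"rotation":[0,0,0],"offset":[0.12,0.126,0],"hand":1},{"rotation":[0,0,0],"offset":[0.174,0.15,0],"hand":1},{"rotation":[0,0,0],"offset":[0.231,0.164,0],"hand":1},{"rotation":[0,0,0],"offset":[0.29,0.166,0],"hand":1},{"rotation":[0,0,0],"offset":[0.348,0.156,0],"hand":1},{"rotation":[0,0,0],"offset":[0.403,0.136,0],"hand":1}]'
```

```text
time: 5.37
tcp_pos: [470.5, 248.8, 118.8]
eef_rot: [3.137, 0.003, 2.806]
wrist_force: [8.0, 4.8, -5.2]
opening: 0.225
gripper_force: 61.6
```

```bash
python3 -m inch '[{"rotation":[0,0,0],"offset":[0.05,-0.031,0],"hand":1},{"rotation":[0,0,0],"offset":[0.093,-0.071,0],"hand":1},{"rotation":[0,0,0],"offset":[0.127,-0.119,0],"hand":1},{"rotation":[0,0,0],"offset":[0.151,-0.173,0],"hand":1},{"rotation":[0,0,0],"offset":[0.165,-0.23,0],"hand":1},{"rotation":[0,0,0],"offset":[0.167,-0.289,0],"hand":1},{"rotation":[0,0,0],"offset":[0.157,-0.347,0],"hand":1},{"rotation":[0,0,0],"offset":[0.137,-0.402,0],"hand":1}]'
```

```text
time: 6.03
tcp_pos: [429.6, 198.2, 118.7]
eef_rot: [3.139, -0.0, 2.807]
wrist_force: [-0.8, 7.9, 2.5]
opening: 0.227
gripper_force: 62.3
```

Still stiff, with 7.9 N tangential, so I'll continue from 187° to 277°.

```bash
python3 -m inch '[{"rotation":[0,0,0],"offset":[-0.031,-0.05,0],"hand":1},{"rotation":[0,0,0],"offset":[-0.071,-0.093,0],"hand":1},{"rotation":[0,0,0],"offset":[-0.119,-0.127,0],"hand":1},{"rotation":[0,0,0],"offset":[-0.173,-0.151,0],"hand":1},{"rotation":[0,0,0],"offset":[-0.23,-0.165,0],"hand":1},{"rotation":[0,0,0],"offset":[-0.289,-0.167,0],"hand":1},{"rotation":[0,0,0],"offset":[-0.347,-0.157,0],"hand":1},{"rotation":[0,0,0],"offset":[-0.402,-0.137,0],"hand":1}]'
```

```text
time: 6.7
tcp_pos: [481.4, 159.1, 118.6]
eef_rot: [3.138, 0.001, 2.807]
wrist_force: [-4.8, 18.3, 6.6]
opening: 0.223
gripper_force: 62.8
```

Tangential force has fallen to about 2 N. I'll go a small step further, easing the radial load, to confirm.

```bash
python3 -m inch '[{"rotation":[0,0,0],"offset":[-0.022,0.022,0],"hand":1},{"rotation":[0,0,0],"offset":[-0.047,0.038,0],"hand":1},{"rotation":[0,0,0],"offset":[-0.07,0.057,0],"hand":1},{"rotation":[0,0,0],"offset":[-0.09,0.078,0],"hand":1}]'
python3 - <<'E'
from h import *
s=r.get_state();f=s['wrist_force'][:2];v=s['tcp_pos'][:2]-(474.2,203.6);a=np.arctan2(v[1],v[0]);print(np.degrees(a),np.hypot(*v),'tan',f@[-np.sin(a),np.cos(a)],'rad',f@[np.cos(a),np.sin(a)])
E
```

```text
time: 7.03
tcp_pos: [497.3, 165.1, 118.5]
eef_rot: [3.14, -0.0, 2.806]
wrist_force: [-4.5, 6.4, 10.2]
opening: 0.224
gripper_force: 63.3
-59.10130767604013 44.895436150655165 tan -0.5890165253138588 rad -7.831343733503939
```

The pin is out. I'll let go, rise, and locate the lug.

```bash
python3 -m inch '[{"rotation":[0,0,0],"offset":[0,0,0],"hand":0.3},{"rotation":[0,0,0],"offset":[0,0,0],"hand":0.3},{"rotation":[0,0,0],"offset":[0,0,0],"hand":0.3},{"rotation":[0,0,0],"offset":[0,0,0],"hand":0.3},{"rotation":[0,0,0],"offset":[0,0,0],"hand":0.3},{"rotation":[0,0,0],"offset":[0,0,-0.15],"hand":0.3},{"rotation":[0,0,0],"offset":[0,0,-0.35],"hand":0.3},{"rotation":[0,0,0],"offset":[0,0,-0.55],"hand":0.3},{"rotation":[0,0,0],"offset":[0,0,-0.75],"hand":0.3},{"rotation":[0,0,0],"offset":[0,0,-0.75],"hand":0.3}]'
python3 - <<'E'
from h import *
for f in('t0','w1'):
    P,_=cloud(f);m=(P[...,2]>108)&(P[...,2]<150)&(P[...,1]>40)&(P[...,1]<130)&(P[...,0]>440)&(P[...,0]<520)
    q=P[m];print(f,len(q),q.min(0),q.max(0),np.median(q,0),cv2.minAreaRect(q[:,:2].astype(np.float32)))
print(rel([481.5,80,200]))
E
```

```text
time: 7.87
tcp_pos: [498.2, 164.8, 235.2]
eef_rot: [3.138, 0.005, 2.805]
wrist_force: [1.0, 0.2, 0.6]
opening: 0.699
gripper_force: 0.0
t0 87 [463.48594223  73.58144292 109.15356983] [498.64361494  83.77567171 140.1550513 ] [479.61367392  80.6706888  131.04548187] ((481.24700927734375, 79.10185241699219), (35.34516525268555, 8.348461151123047), 4.434722900390625)
w1 842 [464.27882519  74.61789505 108.00528019] [500.93601343  85.5467324  136.63427245] [479.78361429  82.95561982 124.21389646] ((482.7109069824219, 80.17412567138672), (36.96262741088867, 9.425692558288574), 5.428092002868652)
[-0.08014938 -0.57127141  0.23258903]
```

```bash
python3 -m inch '[{"rotation":[0,0,-0.05],"offset":[-0.02,-0.15,0],"hand":0.3},{"rotation":[0,0,-0.1],"offset":[-0.04,-0.3,0.05],"hand":0.3},{"rotation":[0,0,-0.15],"offset":[-0.06,-0.45,0.1],"hand":0.3},{"rotation":[0,0,-0.203],"offset":[-0.08,-0.57,0.23],"hand":0.3},{"rotation":[0,0,-0.203],"offset":[-0.08,-0.57,0.23],"hand":0.3},{"rotation":[0,0,-0.203],"offset":[-0.08,-0.57,0.23],"hand":0.3}]'
python3 - <<'E'
from h import *
print(rel([482,80,99]))
snap('wrist','w2');snap('top','t2')
P,_=cloud('w2');m=(P[...,2]>108)&(P[...,2]<142)&(P[...,1]>40)&(P[...,1]<130)&(P[...,0]>440)&(P[...,0]<520)
q=P[m];print(len(q),q.min(0),q.max(0),cv2.minAreaRect(q[:,:2].astype(np.float32)))
E
```

```text
time: 8.37
tcp_pos: [479.7, 78.9, 195.5]
eef_rot: [-3.141, -0.001, -3.074]
wrist_force: [-0.2, 0.8, 0.1]
opening: 0.697
gripper_force: 0.0
[-0.01667316  0.00649751  0.64309728]
509 [464.3010299   74.45002734 109.55909611] [497.78092037  83.86940506 136.83227757] ((481.1187438964844, 78.99632263183594), (33.49142074584961, 7.6153411865234375), 3.732245445251465)
```

View pics/w2.png

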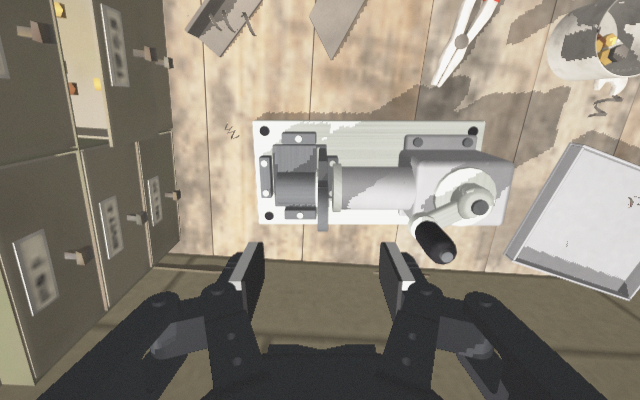

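The wrist view shows the lug at (322,190), centred between the fingers, with the jig square in the frame and the knob at (433,240) clear of the hand. I'll descend and grip.

```bash
python3 -m inch '[{"rotation":[0,0,0],"offset":[-0.01,0.003,0.2],"hand":0.3},{"rotation":[0,0,0],"offset":[-0.01,0.003,0.4],"hand":0.3},{"rotation":[0,0,0],"offset":[-0.01,0.003,0.55],"hand":0.3},{"rotation":[0,0,0],"offset":[-0.01,0.003,0.64],"hand":0.3},{"rotation":[0,0,0],"offset":[-0.01,0.003,0.64],"hand":0.3},{"rotation":[0,0,0],"offset":[-0.01,0.003,0.64],"hand":0.3}]'
python3 -m inch '[{"rotation":[0,0,0],"offset":[0,0,0],"hand":1},{"rotation":[0,0,0],"offset":[0,0,0],"hand":1},{"rotation":[0,0,0],"offset":[0,0,0],"hand":1},{"rotation":[0,0,0],"offset":[0,0,0],"hand":1},{"rotation":[0,0,0],"offset":[0,0,0],"hand":1},{"rotation":[0,0,0],"offset":[0,0,0],"hand":1},{"rotation":[0,0,0],"offset":[0,0,0],"hand":1},{"rotation":[0,0,0],"offset":[0,0,0],"hand":1},{"rotation":[0,0,0],"offset":[0,0,0],"hand":1}]'
```

```text
time: 8.97
tcp_pos: [481.5, 81.0, 100.2]
eef_rot: [-3.141, -0.0, -3.071]
wrist_force: [0.7, -0.2, 0.1]
opening: 0.697
gripper_force: 0.0
time: 9.72
tcp_pos: [481.7, 80.0, 100.6]
eef_rot: [-3.141, 0.001, -3.072]
wrist_force: [-1.4, -1.9, 11.5]
opening: 0.084
gripper_force: 59.1
```

Gripped with 1.9 N sideways. I'll lift slowly at first.

```bash
python3 -m inch '[{"rotation":[0,0,0],"offset":[0,0,-0.012],"hand":1},{"rotation":[0,0,0],"offset":[0,0,-0.025],"hand":1},{"rotation":[0,0,0],"offset":[0,0,-0.04],"hand":1},{"rotation":[0,0,0],"offset":[0,0,-0.055],"hand":1},{"rotation":[0,0,0],"offset":[0,0,-0.055],"hand":1}]'
python3 - <<'E'
from h import *
print(r.get_state()['wrist_force'])
E
```

```text
time: 10.13
tcp_pos: [481.5, 80.2, 108.5]
eef_rot: [-3.141, 0.0, -3.071]
wrist_force: [-0.2, -1.8, -3.7]
opening: 0.084
gripper_force: 58.5
[-0.1562172  -1.84433818 -3.69394995]
```

Lifted free, at about 4 N. I'll raise it clear of the crank.

```bash
python3 -m inch '[{"rotation":[0,0,0],"offset":[0,0,-0.1],"hand":1},{"rotation":[0,0,0],"offset":[0,0,-0.25],"hand":1},{"rotation":[0,0,0],"offset":[0,0,-0.4],"hand":1},{"rotation":[0,0,0],"offset":[0,0,-0.55],"hand":1},{"rotation":[0,0,0],"offset":[0,0,-0.7],"hand":1},{"rotation":[0,0,0],"offset":[0,0,-0.85],"hand":1},{"rotation":[0,0,0],"offset":[0,0,-1.0],"hand":1},{"rotation":[0,0,0],"offset":[0,0,-1.0],"hand":1},{"rotation":[0,0,0],"offset":[0,0,-1.0],"hand":1}]'
python3 -m inch '[{"rotation":[0,0,0],"offset":[0,0,-0.1],"hand":1},{"rotation":[0,0,0],"offset":[0,0,-0.1],"hand":1}]'
python3 - <<'E'
from h import *
s=r.get_state();print(s['tcp_pos'],s['wrist_force'],rel([520,441,s['tcp_pos'][2]]))
E
```

```text
time: 10.88
tcp_pos: [481.6, 80.3, 258.5]
eef_rot: [3.142, 0.001, -3.072]
wrist_force: [0.2, 0.2, -5.2]
opening: 0.085
gripper_force: 59.1
time: 11.05
tcp_pos: [481.6, 80.4, 273.5]
eef_rot: [3.142, 0.0, -3.071]
wrist_force: [0.4, 0.9, -3.5]
opening: 0.082
gripper_force: 59.1
[481.59459732  80.37442832 273.54302322] [ 0.41758772  0.86331132 -3.47370935] [-4.24183617e-01  2.38026434e+00  2.55864471e-04]
```

```bash
python3 -m inch '[{"rotation":[0,0,0],"offset":[-0.03,0.15,0],"hand":1},{"rotation":[0,0,0],"offset":[-0.06,0.35,0],"hand":1},{"rotation":[0,0,0],"offset":[-0.1,0.55,0],"hand":1},{"rotation":[0,0,0],"offset":[-0.14,0.75,0],"hand":1},{"rotation":[0,0,0],"offset":[-0.17,0.95,0],"hand":1},{"rotation":[0,0,0],"offset":[-0.17,0.95,0],"hand":1}]'
python3 -m inch '[{"rotation":[0,0,0],"offset":[-0.03,0.2,0],"hand":1},{"rotation":[0,0,0],"offset":[-0.06,0.4,0],"hand":1},{"rotation":[0,0,0],"offset":[-0.1,0.6,0],"hand":1},{"rotation":[0,0,0],"offset":[-0.14,0.8,0],"hand":1},{"rotation":[0,0,0],"offset":[-0.17,0.95,0],"hand":1},{"rotation":[0,0,0],"offset":[-0.17,0.95,0],"hand":1}]'
python3 -m inch '[{"rotation":[0,0,0],"offset":[-0.03,0.16,0],"hand":1},{"rotation":[0,0,0],"offset":[-0.06,0.32,0],"hand":1},{"rotation":[0,0,0],"offset":[-0.08,0.48,0],"hand":1},{"rotation":[0,0,0],"offset":[-0.08,0.48,0],"hand":1},{"rotation":[0,0,0],"offset":[-0.08,0.48,0],"hand":1}]'
python3 - <<'E'
from h import *
s=r.get_state();print(s['tcp_pos'],s['wrist_force'],rel([520,441,120]))
snap('scene','s3')
E
```

```text
time: 11.55
tcp_pos: [495.7, 230.2, 271.2]
eef_rot: [3.139, -0.002, -3.065]
wrist_force: [0.2, -0.4, -4.7]
opening: 0.082
gripper_force: 60.2
time: 12.05
tcp_pos: [510.8, 372.7, 270.4]
eef_rot: [3.141, -0.003, -3.067]
wrist_force: [-0.5, -0.3, -5.5]
opening: 0.084
gripper_force: 60.7
time: 12.47
tcp_pos: [518.5, 441.7, 270.5]
eef_rot: [-3.14, -0.002, -3.07]
wrist_force: [0.1, 0.6, -5.1]
opening: 0.085
gripper_force: 60.7
[518.52939801 441.67551937 270.52643712] [ 0.12637828  0.60869428 -5.08915817] [-0.01145736 -0.00349161  1.0034961 ]
```

View pics/s3.png

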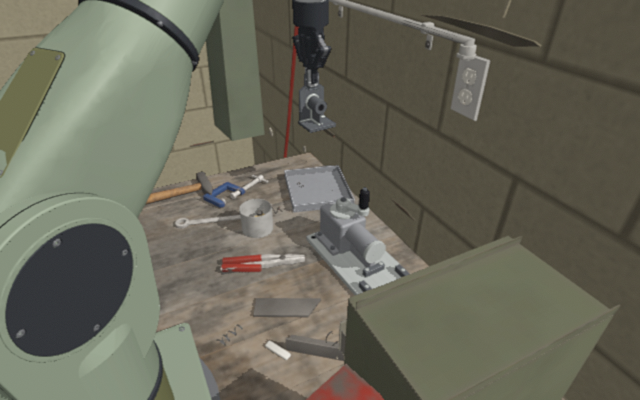

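The scene view shows the bracket hanging upright at (315,105) above the tray (320,188), with the jig, tin and pliers unmoved. I'll lower it.

```bash
python3 -m inch '[{"rotation":[0,0,0],"offset":[-0.01,0,0.15],"hand":1},{"rotation":[0,0,0],"offset":[-0.01,0,0.35],"hand":1},{"rotation":[0,0,0],"offset":[-0.01,0,0.55],"hand":1},{"rotation":[0,0,0],"offset":[-0.01,0,0.75],"hand":1},{"rotation":[0,0,0],"offset":[-0.01,0,0.9],"hand":1},{"rotation":[0,0,0],"offset":[-0.01,0,1.0],"hand":1},{"rotation":[0,0,0],"offset":[-0.01,0,1.0],"hand":1},{"rotation":[0,0,0],"offset":[-0.01,0,1.0],"hand":1}]'
python3 -m inch '[{"rotation":[0,0,0],"offset":[0,0,0.05],"hand":1},{"rotation":[0,0,0],"offset":[0,0,0.1],"hand":1},{"rotation":[0,0,0],"offset":[0,0,0.14],"hand":1},{"rotation":[0,0,0],"offset":[0,0,0.165],"hand":1},{"rotation":[0,0,0],"offset":[0,0,0.165],"hand":1},{"rotation":[0,0,0],"offset":[0,0,0.165],"hand":1}]'
python3 -m inch '[{"rotation":[0,0,0],"offset":[0,0,0.005],"hand":1},{"rotation":[0,0,0],"offset":[0,0,0.01],"hand":1},{"rotation":[0,0,0],"offset":[0,0,0.015],"hand":1},{"rotation":[0,0,0],"offset":[0,0,0.015],"hand":1}]'
```

```text
time: 13.18
tcp_pos: [520.9, 440.1, 122.9]
eef_rot: [-3.141, -0.0, -3.072]
wrist_force: [0.3, 0.5, -3.4]
opening: 0.084
gripper_force: 60.8
time: 13.68
tcp_pos: [520.7, 440.9, 98.3]
eef_rot: [-3.141, -0.0, -3.071]
wrist_force: [0.4, -0.2, -4.1]
opening: 0.086
gripper_force: 60.7
time: 14.02
tcp_pos: [520.7, 440.9, 96.1]
eef_rot: [-3.141, -0.0, -3.071]
wrist_force: [-0.5, -0.5, -4.9]
opening: 0.083
gripper_force: 60.7
```

```bash
python3 -m inch '[{"rotation":[0,0,0],"offset":[0,0,0.004],"hand":1},{"rotation":[0,0,0],"offset":[0,0,0.008],"hand":1},{"rotation":[0,0,0],"offset":[0,0,0.012],"hand":1},{"rotation":[0,0,0],"offset":[0,0,0.016],"hand":1},{"rotation":[0,0,0],"offset":[0,0,0.016],"hand":1}]'
python3 -m inch '[{"rotation":[0,0,0],"offset":[0,0,0.003],"hand":1},{"rotation":[0,0,0],"offset":[0,0,0.006],"hand":1},{"rotation":[0,0,0],"offset":[0,0,0.008],"hand":1},{"rotation":[0,0,0],"offset":[0,0,0.008],"hand":1}]'
```

```text
time: 14.43
tcp_pos: [520.7, 440.8, 93.6]
eef_rot: [-3.141, -0.0, -3.071]
wrist_force: [0.3, -1.3, -5.0]
opening: 0.085
gripper_force: 60.7
time: 14.77
tcp_pos: [520.7, 440.9, 92.5]
eef_rot: [-3.141, -0.0, -3.071]
wrist_force: [0.0, 0.5, -5.5]
opening: 0.086
gripper_force: 60.7
```

```bash
python3 -m inch '[{"rotation":[0,0,0],"offset":[0,0,0.003],"hand":1},{"rotation":[0,0,0],"offset":[0,0,0.006],"hand":1},{"rotation":[0,0,0],"offset":[0,0,0.008],"hand":1},{"rotation":[0,0,0],"offset":[0,0,0.008],"hand":1}]'
```

```text
time: 15.1
tcp_pos: [520.7, 441.0, 91.6]
eef_rot: [3.141, 0.0, -3.071]
wrist_force: [-1.6, -0.3, 2.4]
opening: 0.087
gripper_force: 61.9
```

Contact, with +2.4 N now at the expected height. I'll open and rise.

```bash
python3 -m inch '[{"rotation":[0,0,0],"offset":[0,0,0],"hand":0.3},{"rotation":[0,0,0],"offset":[0,0,0],"hand":0.3},{"rotation":[0,0,0],"offset":[0,0,0],"hand":0.3},{"rotation":[0,0,0],"offset":[0,0,0],"hand":0.3},{"rotation":[0,0,0],"offset":[0,0,0],"hand":0.3},{"rotation":[0,0,0],"offset":[0,0,0],"hand":0.3},{"rotation":[0,0,0],"offset":[0,0,-0.15],"hand":0.3},{"rotation":[0,0,0],"offset":[0,0,-0.4],"hand":0.3},{"rotation":[0,0,0],"offset":[0,0,-0.65],"hand":0.3},{"rotation":[0,0,0],"offset":[0,0,-0.9],"hand":0.3},{"rotation":[0,0,0],"offset":[0,0,-0.9],"hand":0.3},{"rotation":[0,0,0],"offset":[0,0,-0.9],"hand":0.3}]'
python3 - <<'E'
from h import *
snap('scene','s4');snap('top','t4');print(r.get_state()['time'])
a=cv2.imread('pics/s4.png');b=cv2.imread('pics/t0.png')[120:290,200:460];c=cv2.imread('pics/t4.png')[120:290,200:460]
cv2.imwrite('pics/f.png',np.vstack([np.hstack([cv2.resize(x,(400,262)) for x in(b,c)]),cv2.resize(a[90:300,150:430],(800,338))[:, :]])[:600])
E
```

```text
time: 16.1
tcp_pos: [521.2, 441.4, 228.3]
eef_rot: [3.14, 0.003, -3.072]
wrist_force: [-0.0, -0.2, -0.6]
opening: 0.699
gripper_force: 0.0
16.2
```

View pics/f.png

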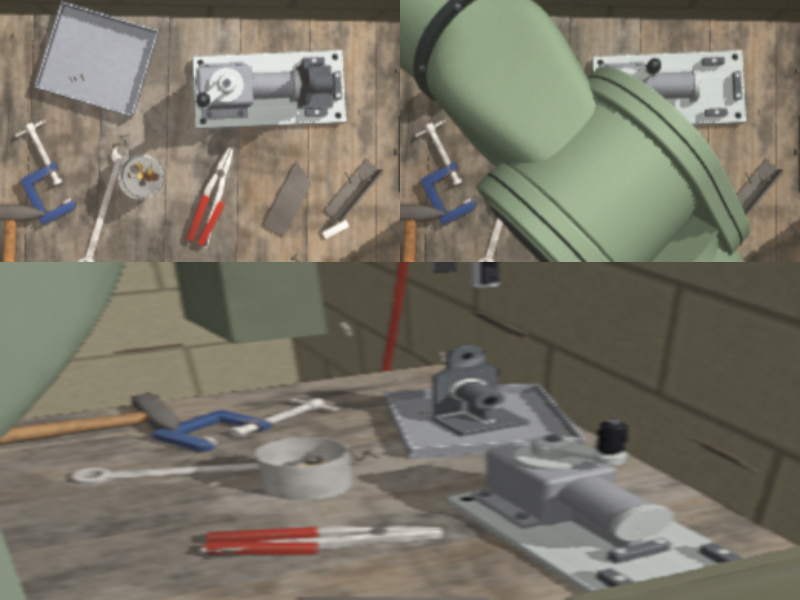

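The bracket stands upright in the tray at (465,395). The jig corner in the before and after top views matches at (343,52), and the tin and pliers are unmoved.

```bash
python3 -c "
from cell import r
print(r.hand_in())"
```

```text
the job is handed in; nothing more can be done
None
```

I drew the pin, stopping once the crank ran light, set the bracket upright in the tray with the jig, tin and pliers unmoved in the final picture, and handed in at about 16 s; no verdict came back.

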